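# Seat the keyed filter collar on the fossil camera

### The arm

A 7-joint arm with a two-finger parallel gripper is mounted at the origin on the work surface. World frame = base frame: x ahead of the robot, y to its left, z up, the work surface at z = 0. Lengths are in m, angles in rad, forces in N, time in s.
With the tool pointing down it reaches from about 0.35 to 0.775 m from the base axis. Payload 3.1 kg.
Tool frame: the origin (TCP) lies midway between the tips of the shut fingers; the grasp point (between the pads) lies 19 mm behind it; z points along the fingers, y is the line along which they close (so a half turn about z gives the same grasp; the last joint's range is limited). The gripper opens to 85 mm and grips with 20 to 120 N. Pads are 22 mm wide; open, the fingers measure 114 mm over their backs; the gripper's body (76 mm by 85 mm) begins 54 mm behind the grasp point. The pads swing forward as they close: fully open they stand 13 mm farther back than shut.
Start: joints at [1.228, 0.311, 0.014, 1.512, -0.004, 1.319, -0.027], TCP at [0.163, -0.525, 0.231] pointing down, gripper open.
Joint ranges: [-2.7, 2.7], [-0.3, 1.91], [-1.27, 1.3], [0.12, 2.57], [-1.44, 4.58], [0.2, 2.03], [-3.05, 3.05]. Speed limits (rad/s): [2.79, 2.79, 3.14, 3.14, 3.14, 3.14, 3.14].

### API

Orientations are given as a unit quaternion [x, y, z, w].
In Python, from station import state, camera, finish_job gives the robot as it stands. The module is installed in compiled form; this text tells all that it offers.
- The arm moves only by the tool jog_arm, never from a script. Its argument "increments" is a list that holds one entry, the list of rows, each a list of 5 numbers: the shift along the tool's x, y, z in cm, then the turn about the tool's z in rad, then the opening in per cent of the stroke, from 0 (shut) to 100 (fully open). A call has 1 to 12 rows; each row is the pose to reach, as a shift and turn from the pose commanded when the call began, along the tool's axes at that moment; what a row does not reach only later rows make up. A row lasts 1/10 s, in which the tool goes at most 50 mm and 8.59 degrees, less where a joint would pass 70% of its speed; a pose out of reach is approached as far as the arm can. A call with a gripper value outside its range is refused whole. The fingers move at their own pace and stop on an object; "force" is the grip in N (left out, the last holds). Time passes only in rows, so rows that repeat a pose let the fingers close. It gives the time, the measured TCP pose, the force, the opening and the grip force at its end, in the units of the state.
- state(): the state, without advancing time (a new reading comes with each control period).
- camera(name): name is "side" or "top"; returns a dict with "frame" (400x640x3 uint8, blue, green, red), "fx", "fy", "cx", "cy" (pixels), "R" (3x3) and "t" (3): a world point X has camera coordinates R X + t. Camera axes: x right, y down, z forward; pixel columns grow to the right and rows downward; lengths in m; the calibration is good to about 2 mm. A picture is of the moment at which its call begins. There is no depth.
- finish_job(): hands the job in; it is judged then, once.
The state is a dict: "time": time; "joints": joint angles; "joint_vel": joint speeds; "joint_torque": joint torques, N m; "position": TCP position; "orientation": TCP orientation; "ft_force": force on the tool from outside, world axes, zero at the start; "torque": the same for the moment, N m; "finger_gap": finger opening in m; "finger_force": force on a finger pad.
Only numpy, scipy, OpenCV 4.12 (cv2) and the standard library are available. Lean on these libraries where they do the work, as an engineer would, in place of code of your own. Each camera call takes 0.05 s, during which the arm holds its last target. There are 200 camera calls.

### The job

Lift the dust cap off the upward-looking fossil camera and stand it, knob up, in the shallow grey tray. Then take the knurled filter collar, press it down lightly against its spring and turn it until its hidden keyways drop over the pins, and push it fully home. Finish while still holding the collar pushed home (the spring lifts it if you let go, and a colleague will do up the clamp screw), and leave the other loose things on the bench where they are.

Things in the scene. Friction and masses are not known exactly. Their poses are not given: they have to be found in the camera images.
- camera: Camera lying lens-up, fixed to the bench: a painted grey block 130 x 110 x 58 mm high, with a round steel spigot (37 mm dia.) standing up from the middle of its top, under the collar. Origin: centre of its underside on the bench. It turns in yaw between starts.
- seat (a point): Point on the spigot axis at the shoulder on which the underside of the collar rests when fully home, 66 mm above the bench.
- collar: Knurled dark metal filter collar, upright and round, 56 mm dia., 52 mm high, 160 to 240 g, glass window in its top. Origin: centre of its underside; z up. At the start it sits loosely round the spigot (1.5 mm play each side) with its underside 14 mm above the seat, on the spring plate. Turns freely without end stops; its yaw tells nothing of where the pins are.
- collar_grip (a point): Point on the collar's axis 40 mm above its underside, in the middle of its solid upper 24 mm, the part to grip; the 28 mm below are a hollow skirt. Inside the skirt, open downward and not visible, are three keyways 120 degrees apart, 12 mm deep, 11 mm wide.
- pin_level (a point): Point on the spigot axis at the height of the tops of three hidden pins (6 mm wide, 120 degrees apart), 10 mm above the seat. Pushed down 4 mm, the unaligned collar stops on them. Turned 0.4 to 1.4 rad clockwise from above under a light push (or 0.7 to 1.7 rad the other way), to within about 0.1 rad, it can go 10 mm lower, onto the seat. The angle is found by feel.
- spring_plate (a joint): Travel (m) of the round spring plate (59 mm dia.) under the collar: 0 up, as at the start; 0.004 with the collar on the pin tops; 0.014 with it fully home. It pushes up with 5.4 N at 0 and 11.7 N at 0.014 (the collar's weight takes about 2 N of that) and lifts the collar again if it is let go.
- dust_cap: Black plastic dust cap set loosely over the collar: 68 mm dia., skirt 18 mm deep (2 mm play round the collar), a 5 mm disc on it and on that an upright round knob 22 mm dia., 32 mm high (23 to 55 mm above the origin). About 60 g. Origin: centre of the skirt's lower edge; z up through the knob. Lift it straight up more than 18 mm to clear the collar, whose grip it hides.
- tray: Empty shallow grey plastic tray, fixed, 170 x 170 mm outside, 32 mm high, walls and floor 5 mm. Origin: centre of its underside. To the left or the right of the camera.
- slate_crate: Fixed wooden crate 150 x 170 mm, 55 mm high, filled with upright slates up to 80 mm high; not for the cap. Origin: centre of its underside. On the other side from the tray.
- ammonite: Bystander, loose: round fossil 68 mm dia., 22 mm high. Origin: centre of its underside.
- glue_jar: Bystander, loose: amber jar 44 mm dia., 60 mm high. Origin: centre of its underside.
- prep_brush: Bystander, loose: brush 170 mm long lying beyond the camera, along its x axis. Origin: under its middle.
- scraper: Bystander, loose: hand tool 170 mm long lying beyond the camera, along its x axis. Origin: under its middle.
- slate_chip: Bystander, loose: slate fragment 75 x 50 x 14 mm. Origin: centre of its underside.
- scale_bar: Bystander, loose: wooden scale bar 120 x 18 x 8 mm lying on the robot's side of the camera. Origin: centre of its underside.
Mind the look-alikes: they are no part of the job. What is shaped like the dust_cap but brown or yellow is not meant.

How it is judged:
On the way, in this order (a step that is already met when the one before it is completed fails the run):
1. the dust cap stands knob up in the tray, let go (x of dust_cap in the frame of tray between -0.055 and 0.055 m and y of dust_cap in the frame of tray between -0.055 and 0.055 m and z of dust_cap in the frame of tray below 0.02 m and angle between dust_cap's own z axis and vertical below 0.3 rad and contact force between the arm and dust_cap below 0.3 N), for 0.2 s.
2. the collar is fully home on the seat, held by the fingers (z of collar in the frame of seat between -0.004 and 0.003 m and horizontal distance between collar and seat below 0.004 m and angle between collar's own z axis and vertical below 0.08 rad and contact force between the fingers and collar above 3 N), for 0.3 s.
At the end, for the whole second after the job is handed in: The dust cap stands upright (within 0.3 rad) on the tray's floor, within 55 mm of its centre in each direction, untouched by the robot; the collar's underside is within 3 mm of the seat, centred within 4 mm and upright within 0.08 rad, at rest, and the fingers still hold it (more than 3 N) (all of step 1 and all of step 2 and linear speed of collar below 0.02 m/s and angular speed of collar below 0.3 rad/s); the arm keeps its last pose, push and grip.
It fails at once if a loose bystander is moved by more than 30 mm (distance of any of ammonite, glue_jar, prep_brush, scraper, slate_chip, scale_bar from where it was at the start of the episode above 0.03 m).
It also fails if it takes over 64 s, if anything falls off the work surface, if the arm or the gripper's body presses on something with over 40 N, if the wrist force passes 120 N, or if a joint passes its speed limit or range.

## Working session

There is one attempt and no reset: what is moved stays moved. The work goes in short steps, Python scripts to look and compute and a tool call to move; the robot and the scene stay as the last step left them, time stands still between calls to the robot, and variables do not carry over. Pictures are saved under pics/ and viewed, at most 10 in all, crops included, and the job is handed in when it is done.

Besides the shell and the picture viewer there is one more tool, called after "Emit:" by a JSON object that holds its "op" and its "data", one argument or row to a line. jog_arm: Moves the arm, as the interface text tells. Its arguments: {"type":"object","properties":{"increments":{"type":"array","items":{"type":"array","items":{"type":"array","items":{"type":"number"}}}},"force":{"type":"number"}},"required":["increments"]}

```bash
mkdir -p pics; cat > h.py <<'E'
import numpy as np, cv2
from station import state, camera, finish_job
def px2w(c,u,v,z):
    R=np.array(c["R"]);t=np.array(c["t"]);d=R.T@np.array([(u-c["cx"])/c["fx"],(v-c["cy"])/c["fy"],1]);o=-R.T@t
    return o+d*(z-o[2])/d[2]
def w2px(c,X):
    p=np.array(c["R"])@np.array(X)+np.array(c["t"]);return c["fx"]*p[0]/p[2]+c["cx"],c["fy"]*p[1]/p[2]+c["cy"]
E
python3 - <<'E'
from h import *
import pickle
C={}
for n in("top","side"):
    c=camera(n);C[n]=c;cv2.imwrite(f"pics/{n}0.png",c["frame"]);print(n,c["fx"],-np.array(c["R"]).T@np.array(c["t"]))
pickle.dump(C,open("c0.pkl","wb"))
s=state();print(s["time"],s["position"],s["orientation"],s["ft_force"],s["finger_gap"])
E
```

```text
top 418.96424090050215 [ 0.44363432 -0.00954972  0.97413431]
side 515.8307482991947 [0.26736429 0.85667046 0.69091158]
0.1 [ 0.1627705  -0.52469039  0.23032919] [ 9.88704083e-01  1.49877077e-01 -2.24764532e-04 -1.02356086e-03] [-0.02377306  0.13149562  0.05550217] 0.0855311538796536
```

View pics/top0.png

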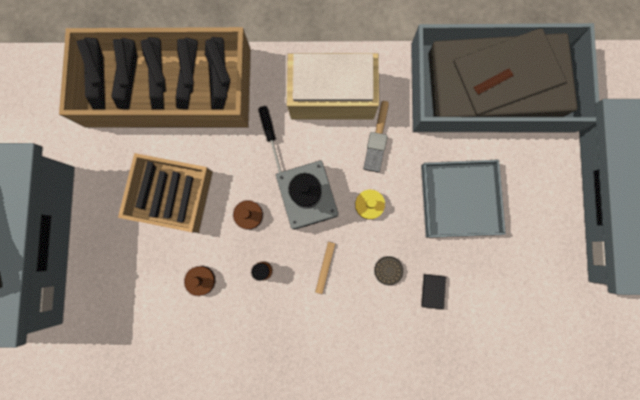

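View pics/side0.png

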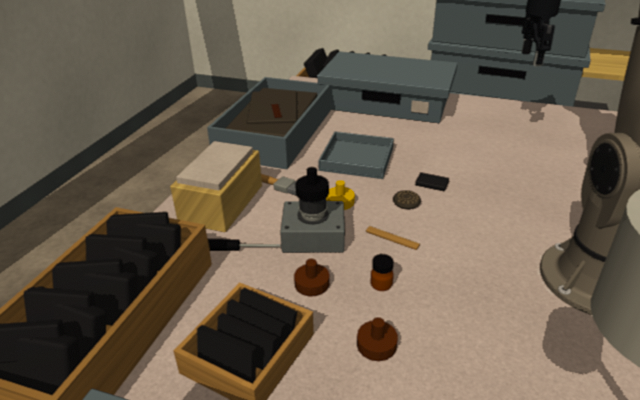

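The only black cap is the one on the camera block, at top (306,190) and side (312,185). The brown ones at (248,215) and (200,280) and the yellow one at (370,205) are look-alikes. The tray is at top (463,199) and the slate crate is at (165,192). I'll confirm with an enlarged crop.

```bash
python3 - <<'E'
from h import *
import pickle
C=pickle.load(open("c0.pkl","rb"))
a=cv2.resize(C["top"]["frame"][150:240,265:345],None,fx=5,fy=5,interpolation=cv2.INTER_CUBIC)
b=cv2.resize(C["side"]["frame"][160:250,270:350],None,fx=5,fy=5,interpolation=cv2.INTER_CUBIC)
cv2.imwrite("pics/crop.png",np.hstack([a,b]))
t=C["top"]
for n,(u,v,z) in dict(knob=(306,189,.169),capdisc=(304.5,190,.137),tray=(463,199,.03)).items(): print(n,px2w(t,u,v,z))
for u,v in[(422,163),(500,160),(505,235),(426,238)]: print(px2w(t,u,v,.032))
E
```

```text
knob [0.55786949 0.0308947  0.169     ]
capdisc [0.56035179 0.03550779 0.137     ]
tray [ 0.55716808 -0.31553836  0.03      ]
[ 0.63860468 -0.22512589  0.032     ]
[ 0.64630367 -0.40032786  0.032     ]
[ 0.47729461 -0.40461778  0.032     ]
[ 0.46897569 -0.23081393  0.032     ]
```

View pics/crop.png

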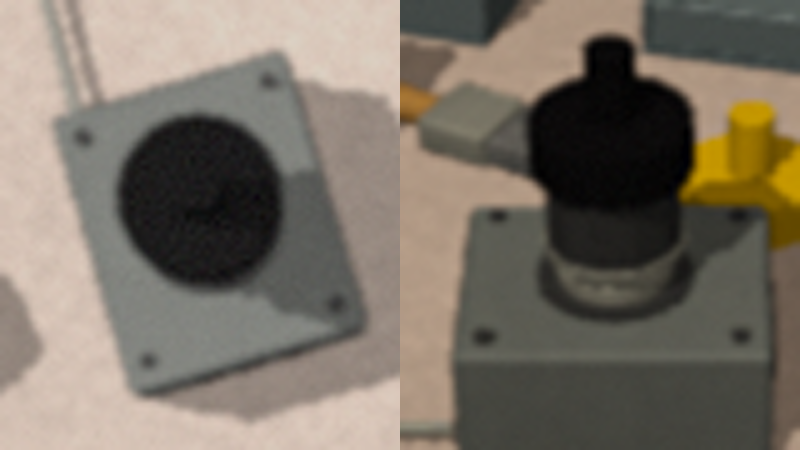

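The crop confirms it: a black cap with a knob, seated on the collar on the grey block. Its disc centre is at about top (305,189.6), and the knob top at side (311.8,169).

```bash
cat >> h.py <<'E'
def tool(x,y,z,s=None):
    from scipy.spatial.transform import Rotation as Ro
    s=s or state();return 100*Ro.from_quat(s["orientation"]).as_matrix().T@(np.array([x,y,z])-s["position"])
E
python3 - <<'E'
from h import *
import pickle
C=pickle.load(open("c0.pkl","rb"));t,s=C["top"],C["side"]
print("disc top",px2w(t,305,189.6,.137),"knob side",px2w(s,311.8,168.5,.169),"knob at side z.17+-", w2px(s,[.561,.034,.169]), w2px(t,[.561,.034,.169]))
K=np.array([px2w(t,265+u/5,150+v/5,.058) for u,v in[(55,118),(285,52),(365,325),(137,392)]]);print(K,K.mean(0))
print("tray side",px2w(s,358,152,.032))
for p in[(.561,.034,.23),(.561,.034,.142)]: print(tool(*p))
E
```

```text
disc top [0.56117359 0.0345078  0.137     ] knob side [0.56411809 0.03115626 0.169     ] knob at side z.17+- (np.float64(312.8278238065694), np.float64(169.44333748693202)) (np.float64(304.4242721194594), np.float64(187.39444440989033))
[[ 0.60777037  0.10369774  0.058     ]
 [ 0.63809516  0.0016544   0.058     ]
 [ 0.51659137 -0.03439671  0.058     ]
 [ 0.48637344  0.0651526   0.058     ]] [0.56220758 0.03402701 0.058     ]
tray side [ 0.55331021 -0.30086159  0.032     ]
[ 54.59168345 -41.55662965   0.11231571]
[ 54.59289463 -41.53822558   8.91229639]
```

Emit:
{"op": "jog_arm", "data": {
  "increments": [
    [[5,-4,0,0,60],[10,-8,0,0,60],[15,-11.5,0,0,60],[20,-15,0,0,60],[24,-18,0,0,60],[28,-21,0,0,60],[32,-24,0,0,60],[36,-27,0,0,60],[40,-30,0,0,60],[44,-33,0,0,60],[48,-36.5,0,0,60],[51,-39,0,0,60]]
  ],
  "force": 30
}}

```text
time: 1.3
position: [0.5118, -0.0354, 0.231]
orientation: [0.989, 0.15, -0.0, 0.0]
ft_force: [0.9, 0.7, -0.0]
finger_gap: 0.0512
finger_force: 0.0
```

Emit:
{"op": "jog_arm", "data": {
  "increments": [
    [[3,-2,0,0,60],[3.6,-2.5,0,0,60],[3.6,-2.5,0,0,60],[3.6,-2.5,0,0,60],[3.6,-2.5,0,0,60]]
  ]
}}

```text
time: 1.8
position: [0.5375, -0.0048, 0.2311]
orientation: [0.989, 0.148, -0.001, 0.001]
ft_force: [-0.1, 0.1, -0.0]
finger_gap: 0.0514
finger_force: 0.0
```

```bash
python3 - <<'E'
from h import *
import pickle
C={n:camera(n) for n in("top","side")}
t=cv2.resize(C["top"]["frame"][130:250,245:365],(400,400),interpolation=cv2.INTER_CUBIC)
b=cv2.resize(C["side"]["frame"][120:240,250:370],(400,400),interpolation=cv2.INTER_CUBIC)
cv2.imwrite("pics/above.png",np.hstack([t,b]))
s=state();print(s["time"],s["position"],s["orientation"],s["joints"],s["ft_force"],s["finger_gap"])
print(tool(.5625,.033,.142))
E
```

```text
1.9 [ 0.53773872 -0.0043371   0.23135427] [ 9.88937287e-01  1.48333126e-01 -2.06578487e-04  5.31714138e-04] [ 0.33338102  0.32272533 -0.47005105  1.53019814  0.14976882  1.32469276
 -1.42543584] [0.25855324 0.04916886 0.31706037] 0.05109460218530595
[ 3.46763578 -2.85179621  8.93064432]
```

View pics/above.png

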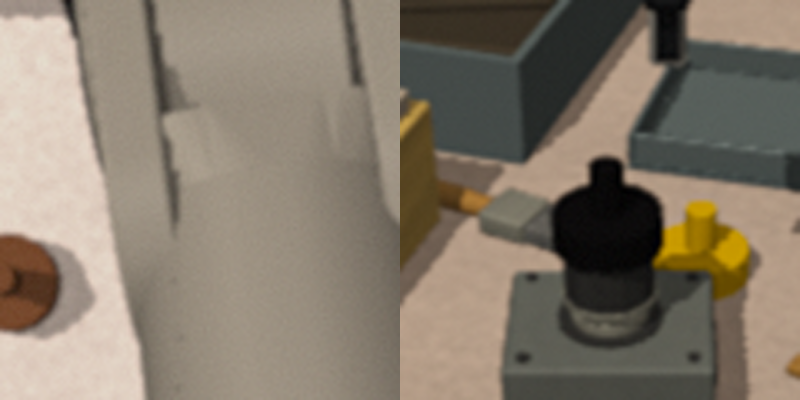

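The top view is blocked by the arm. The side view shows the cap undisturbed and the near finger over the tray side at about (668,35). Next I move over the knob, descend and grip.

Emit:
{"op": "jog_arm", "data": {
  "increments": [
    [[2,-1.5,0,0,60],[3.5,-2.9,0,0,60],[3.5,-2.9,0,0,60],[3.5,-2.9,2.5,0,60],[3.5,-2.9,5,0,60],[3.5,-2.9,7,0,60],[3.5,-2.9,8.9,0,60],[3.5,-2.9,8.9,0,60],[3.5,-2.9,8.9,0,60]]
  ]
}}

```text
time: 2.8
position: [0.5629, 0.0344, 0.1427]
orientation: [0.989, 0.149, -0.0, 0.0]
ft_force: [0.4, 0.4, 0.3]
finger_gap: 0.0513
finger_force: 0.0
```

Emit:
{"op": "jog_arm", "data": {
  "increments": [
    [[0,0,0,0,0],[0,0,0,0,0],[0,0,0,0,0],[0,0,0,0,0],[0,0,0,0,0],[0,0,0,0,0],[0,0,0,0,0],[0,0,0,0,0]]
  ],
  "force": 30
}}

```text
time: 3.6
position: [0.5638, 0.0357, 0.1426]
orientation: [0.989, 0.15, 0.001, 0.0]
ft_force: [1.2, -0.5, 3.0]
finger_gap: 0.021
finger_force: 30.2
```

Emit:
{"op": "jog_arm", "data": {
  "increments": [
    [[0,0,-0.5,0,0],[0,0,-1.5,0,0],[0,0,-2.5,0,0],[0,0,-4,0,0],[0,0,-6,0,0],[0,0,-7,0,0],[0,0,-7,0,0],[0,0,-7,0,0]]
  ]
}}

```text
time: 4.4
position: [0.5627, 0.0356, 0.2119]
orientation: [0.989, 0.15, -0.0, 0.0]
ft_force: [-0.6, 0.2, -0.2]
finger_gap: 0.0207
finger_force: 29.9
```

```bash
python3 - <<'E'
from h import *
c=camera("side")
cv2.imwrite("pics/lift.png",cv2.resize(c["frame"][80:260,230:410],(600,600),interpolation=cv2.INTER_CUBIC))
s=state();print(s["time"],s["position"],s["joints"],s["ft_force"],s["finger_gap"])
print(tool(.558,-.315,.2),w2px(c,[.558,-.315,.005]))
E
```

```text
4.45 [0.56238894 0.03554148 0.21138508] [ 0.25250486  0.39233061 -0.47908228  1.49049415  0.18354908  1.30548015
 -1.51386505] [ 0.33615069  0.16741284 -0.54194459] 0.020853207357502793
[-10.80682833  33.34929088   1.14863134] (np.float64(357.38329191030874), np.float64(158.14339796728024))
```

View pics/lift.png

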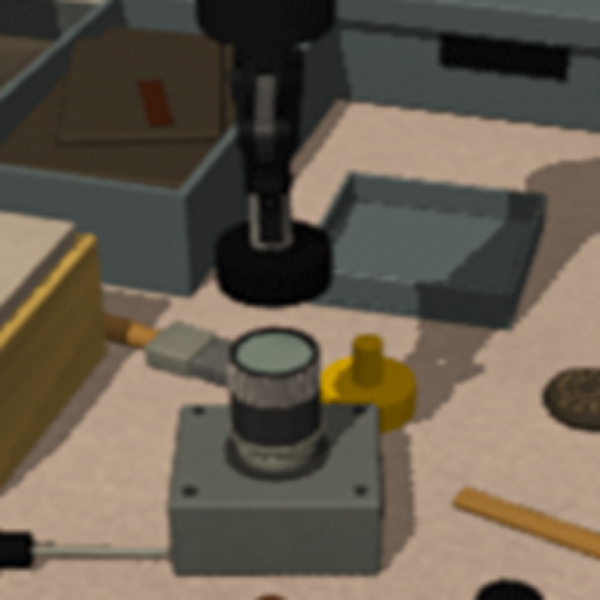

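The cap is held level and clear. The collar top, with its glass, is at crop (275,352). Next the cap goes to the tray.

Emit:
{"op": "jog_arm", "data": {
  "increments": [
    [[-1.3,4,0,0,0],[-2.6,8,0,0,0],[-3.9,12,0,0,0],[-5.2,16,0,0,0],[-6.5,20,0,0,0],[-7.8,24,0,0,0],[-9,28,0,0,0],[-10,31,0,0,0],[-10.8,33.3,0,0,0],[-10.8,33.3,0,0,0],[-10.8,33.3,0,0,0],[-10.8,33.3,0,0,0]]
  ]
}}

```text
time: 5.65
position: [0.5589, -0.312, 0.2116]
orientation: [0.989, 0.151, -0.0, -0.001]
ft_force: [0.6, 0.1, -0.6]
finger_gap: 0.0206
finger_force: 29.9
```

Emit:
{"op": "jog_arm", "data": {
  "increments": [
    [[0,0,4,0,0],[0,0,8,0,0],[0,0,12,0,0],[0,0,15,0,0],[0,0,16,0,0],[0,0,16,0,0],[0,0,16,0,0],[0,0,16,0,0]]
  ]
}}

```text
time: 6.45
position: [0.5606, -0.3148, 0.055]
orientation: [0.989, 0.15, 0.002, 0.001]
ft_force: [-0.1, 0.1, -1.3]
finger_gap: 0.0209
finger_force: 29.9
```

Emit:
{"op": "jog_arm", "data": {
  "increments": [
    [[0,0,0.6,0,0],[0,0,1.2,0,0],[0,0,1.6,0,0],[0,0,1.8,0,0],[0,0,1.8,0,0],[0,0,1.8,0,0]]
  ]
}}

```text
time: 7.05
position: [0.5581, -0.3143, 0.0349]
orientation: [0.989, 0.15, -0.001, -0.0]
ft_force: [-2.6, 1.6, 5.7]
finger_gap: 0.021
finger_force: 30.3
```

Contact at the expected height (5.7 N up). Now release and rise.

Emit:
{"op": "jog_arm", "data": {
  "increments": [
    [[0,0,0,0,55],[0,0,0,0,55],[0,0,0,0,55],[0,0,0,0,55],[0,0,0,0,55],[0,0,-3,0,55],[0,0,-7,0,80],[0,0,-11,0,100],[0,0,-15,0,100],[0,0,-16,0,100],[0,0,-16,0,100]]
  ]
}}

```text
time: 8.15
position: [0.5601, -0.3149, 0.197]
orientation: [0.989, 0.15, 0.002, 0.002]
ft_force: [0.2, 0.4, -0.6]
finger_gap: 0.0856
finger_force: 0.0
```

```bash
python3 - <<'E'
from h import *
c=camera("side")
cv2.imwrite("pics/tray.png",cv2.resize(c["frame"][100:260,250:450],(800,640)[:2] and (750,600),interpolation=cv2.INTER_CUBIC))
s=state();print(s["time"],s["position"],s["joints"],s["ft_force"])
print(tool(.5625,.035,.19), [w2px(c,[x,y,.132]) for x,y in[(.5625,.035),(.5905,.035),(.5345,.035)]])
E
```

```text
8.2 [ 0.55876105 -0.31441552  0.19447616] [ 0.70260684  0.54554788 -0.35154926  1.28472768  0.18475737  1.34188223
 -0.9133766 ] [-0.02385506  0.06698999 -0.10691863]
[ 10.71228963 -33.26131344   0.42902241] [(np.float64(312.3725121703352), np.float64(185.40256919500786)), (np.float64(299.27405283824163), np.float64(183.22783240630372)), (np.float64(325.65299431679983), np.float64(187.60752722582606))]
```

View pics/tray.png

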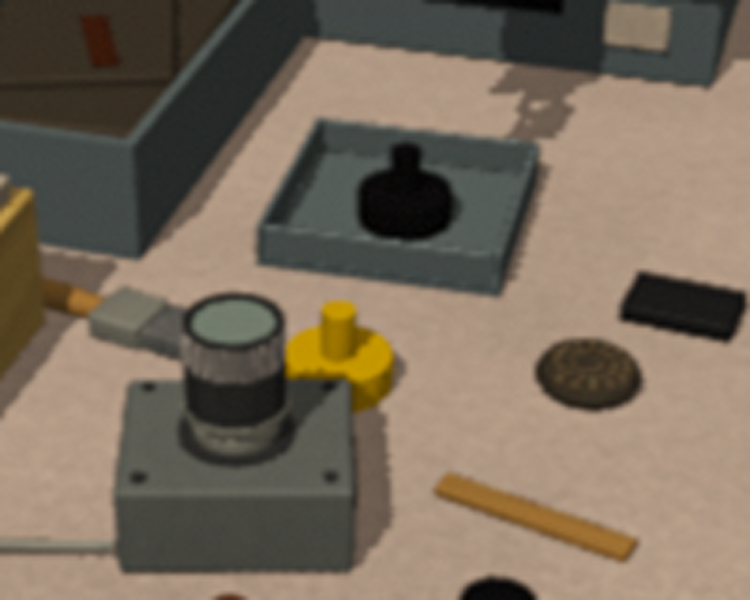

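The cap stands upright near the tray's centre, at crop (405,195). The collar is bare with its top at crop (234,323), which matches (0.562, 0.035). I move above it, turning −0.6 on the way to leave range for the clockwise search.

Emit:
{"op": "jog_arm", "data": {
  "increments": [
    [[1.3,-4,0,0,100],[2.6,-8,0,-0.1,100],[3.9,-12,0,-0.2,100],[5.2,-16,0,-0.3,100],[6.5,-20,0,-0.4,100],[7.8,-24,0,-0.5,100],[9,-28,0,-0.6,100],[10,-31,0,-0.6,100],[10.7,-33.3,0,-0.6,100],[10.7,-33.3,0,-0.6,100],[10.7,-33.3,0,-0.6,100],[10.7,-33.3,0,-0.6,100]]
  ]
}}

```text
time: 9.4
position: [0.5616, 0.033, 0.1928]
orientation: [0.901, 0.434, -0.002, 0.0]
ft_force: [-0.2, -1.2, -0.9]
finger_gap: 0.0854
finger_force: 0.0
```

```bash
python3 - <<'E'
from h import *
s=state();print(s["time"],s["position"],s["orientation"],s["joints"],s["ft_force"])
print(tool(.562,.035,.096))
E
```

```text
9.4 [0.56160662 0.03303077 0.19280483] [ 9.00831989e-01  4.34165099e-01 -1.53990288e-03  1.50947440e-04] [ 0.3281519   0.42239536 -0.5832778   1.51939314  0.23938046  1.27448714
 -0.95803522] [-0.20237246 -1.24485155 -0.92752408]
[ 0.20667028 -0.08160091  9.68001576]
```

Emit:
{"op": "jog_arm", "data": {
  "increments": [
    [[0.1,0,2,0,100],[0.1,0,4,0,100],[0.1,0,6,0,100],[0.1,0,8,0,100],[0.1,0,9.3,0,100],[0.1,0,9.7,0,100],[0.1,0,9.7,0,100],[0.1,0,9.7,0,100],[0.1,0,9.7,0,100]]
  ]
}}

```text
time: 10.3
position: [0.5637, 0.0363, 0.0984]
orientation: [0.9, 0.435, 0.001, 0.0]
ft_force: [1.0, 0.1, 0.7]
finger_gap: 0.0854
finger_force: 0.0
```

Emit:
{"op": "jog_arm", "data": {
  "increments": [
    [[0,0,0,0,0],[0,0,0,0,0],[0,0,0,0,0],[0,0,0,0,0],[0,0,0,0,0],[0,0,0,0,0],[0,0,0,0,0],[0,0,0,0,0]]
  ],
  "force": 50
}}

```text
time: 11.1
position: [0.5632, 0.0362, 0.0975]
orientation: [0.9, 0.435, 0.0, 0.0]
ft_force: [1.2, -1.7, 2.6]
finger_gap: 0.055
finger_force: 52.7
```

Gripped (55 mm). Next I press down onto the pins.

Emit:
{"op": "jog_arm", "data": {
  "increments": [
    [[0,0,0.1,0,0],[0,0,0.2,0,0],[0,0,0.3,0,0],[0,0,0.4,0,0],[0,0,0.5,0,0],[0,0,0.5,0,0],[0,0,0.5,0,0]]
  ]
}}

```text
time: 11.8
position: [0.5633, 0.0362, 0.0943]
orientation: [0.9, 0.435, 0.0, 0.001]
ft_force: [-3.2, -0.8, 13.6]
finger_gap: 0.0549
finger_force: 54.2
```

On the pins (13.6 N). Next I turn clockwise under this push.

Emit:
{"op": "jog_arm", "data": {
  "increments": [
    [[0,0,0.1,0.05,0],[0,0,0.1,0.1,0],[0,0,0.1,0.15,0],[0,0,0.1,0.2,0],[0,0,0.1,0.25,0],[0,0,0.1,0.3,0],[0,0,0.1,0.35,0],[0,0,0.1,0.4,0]]
  ]
}}

```text
time: 12.6
position: [0.5649, 0.0367, 0.0943]
orientation: [0.969, 0.247, 0.003, 0.001]
ft_force: [0.5, -0.5, 14.0]
finger_gap: 0.055
finger_force: 54.4
```

Emit:
{"op": "jog_arm", "data": {
  "increments": [
    [[0,0,0,0.05,0],[0,0,0,0.1,0],[0,0,0,0.15,0],[0,0,0,0.2,0]]
  ]
}}

```text
time: 13.0
position: [0.5652, 0.0364, 0.0941]
orientation: [0.989, 0.149, 0.003, 0.001]
ft_force: [-0.1, -0.6, 12.1]
finger_gap: 0.0545
finger_force: 54.2
```

Emit:
{"op": "jog_arm", "data": {
  "increments": [
    [[0,0,0,0.05,0],[0,0,0,0.1,0],[0,0,0,0.15,0],[0,0,0,0.2,0]]
  ]
}}

```text
time: 13.4
position: [0.5642, 0.0363, 0.0923]
orientation: [0.999, 0.05, 0.002, 0.0]
ft_force: [1.0, -0.4, 5.0]
finger_gap: 0.0549
finger_force: 53.5
```

It dropped: z fell by 2 mm and the force fell to 5 N. I stop turning and push down.

Emit:
{"op": "jog_arm", "data": {
  "increments": [
    [[0,0,0.15,0,0],[0,0,0.3,0,0],[0,0,0.45,0,0],[0,0,0.6,0,0],[0,0,0.75,0,0],[0,0,0.9,0,0],[0,0,0.9,0,0]]
  ]
}}

```text
time: 14.1
position: [0.5642, 0.0363, 0.0844]
orientation: [0.999, 0.05, 0.002, 0.0]
ft_force: [-0.8, -1.0, 11.3]
finger_gap: 0.055
finger_force: 54.3
```

Emit:
{"op": "jog_arm", "data": {
  "increments": [
    [[0,0,0.1,0,0],[0,0,0.2,0,0],[0,0,0.3,0,0],[0,0,0.3,0,0],[0,0,0.3,0,0]]
  ]
}}

```text
time: 14.6
position: [0.5643, 0.0363, 0.0843]
orientation: [0.999, 0.05, 0.002, 0.001]
ft_force: [-6.7, -1.6, 26.1]
finger_gap: 0.0547
finger_force: 55.7
```

It reached a hard stop 10.0 mm below the pin level, as it should. One check picture, then I hand in.

Emit:
{"op": "jog_arm", "data": {
  "increments": [
    [[0,0,0,0,0],[0,0,0,0,0],[0,0,0,0,0],[0,0,0,0,0],[0,0,0,0,0]]
  ]
}}

```text
time: 15.1
position: [0.5643, 0.0363, 0.0843]
orientation: [0.999, 0.05, 0.002, 0.001]
ft_force: [-6.7, -0.8, 26.1]
finger_gap: 0.0551
finger_force: 55.7
```

```bash
python3 - <<'E'
from h import *
c=camera("side")
cv2.imwrite("pics/end.png",cv2.resize(c["frame"][100:260,250:450],(750,600),interpolation=cv2.INTER_CUBIC))
s=state();print(s["time"],s["position"],s["ft_force"],s["finger_force"])
E
```

```text
15.15 [0.56425878 0.03630659 0.08427482] [-6.85995333 -1.57595378 26.36979103] 55.70943810045719
```

View pics/end.png

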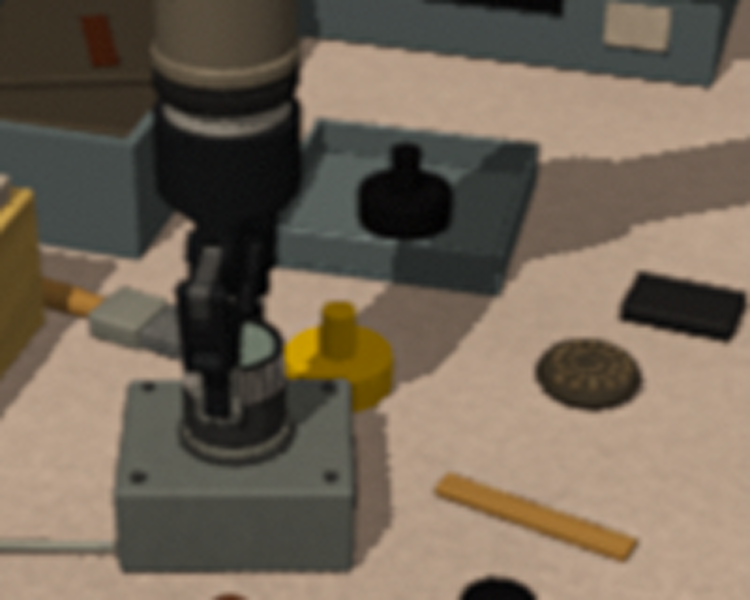

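The collar is down, with its top at crop (245,340) and the spigot hidden. The cap stands in the tray and the bystanders in view have not moved.

```bash
python3 -c "
from station import finish_job
print(finish_job())"
```

```text
the job is handed in; nothing more can be done
None
```

I handed the job in at about 15 s: the dust cap stands knob up in the tray, and the gripper is still holding the collar at a hard stop 10.0 mm below pin level, which is where fully home should be; the hand-in gave no verdict.

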